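Scope the injector bore

ROBOT

A 7-joint arm with a two-finger parallel gripper is mounted at the origin on a cart in front of the work surface, level with it; the furniture and walls round the work are solid. World frame = base frame: x ahead of the robot, y to its left, z up, the work surface at z = 0. Lengths are in m, angles in rad, forces in N, time in s.
With the tool pointing down it reaches from about 0.35 to 0.9 m from the base axis. Payload 19.9 kg.
Tool frame: the origin (TCP) lies between the finger pads; the fingertips stand 19 mm ahead of it and the grasp point (between the pads) is the TCP; z points along the fingers, y is the line along which they close (so a half turn about z gives the same grasp; the last joint's range is limited). The gripper opens to 94 mm and grips with 3 to 60 N. Pads are 16 mm wide; open, the fingers measure 119 mm over their backs; the gripper's body (75 mm by 177 mm) begins 78 mm behind the grasp point.
Start: joints at [1.111, 0.417, -0.01, 1.614, 0.005, 1.111, -0.053], TCP at [0.254, -0.571, 0.224] pointing down, gripper open.
Joint ranges: [-2.81, 2.81], [-0.39, 2.02], [-1.27, 1.25], [0.06, 2.57], [-1.19, 4.33], [0.19, 2], [-2.82, 2.82]. Speed limits (rad/s): [1.89, 1.89, 2.39, 2.39, 3.01, 3.01, 3.01].

INTERFACE

Orientations are given as a 3x3 rotation matrix whose columns are the frame's x, y, z axes.
In Python, from rig import robot, camrig, telemetry gives the robot as it stands (robot), with the cameras (camrig) and the readings (telemetry). Calls block until the motion is done:
- robot.move_ptp(position, orientation): joint-space move of the TCP to a pose.
- robot.move_linear(position, velocity=0.15, frame=None, threshold=None): straight line of the TCP; frame=None keeps the orientation; velocity is the mean speed in m/s. With threshold (N) it stops when the force on the tool has changed by that much, and returns True; else False.
- robot.goto_joints(angles): joint-space move.
- robot.gripper_to(opening): finger opening in m; the grip force is fixed at half the most; returns when the fingers have stopped.
- robot.pause(seconds).
- robot.ik(position, orientation): joint angles nearest the present ones, or None.
- telemetry.get_state(): the state.
- camrig.grab_frame(name): name is "scene" or "top" or "wrist"; returns the picture (384x512x3 uint8, red, green, blue); there is no depth.
- camrig.camera_info(name): a dict with "fx", "fy", "cx", "cy" (pixels), "dist" ([k1, k2, p1, p2, k3] as OpenCV has them; the pictures are not rectified), "rvec" (rotation vector, rad) and "tvec" (3), from world to camera coordinates, as OpenCV has them. Camera axes: x right, y down, z forward; pixel columns grow to the right and rows downward; lengths in m; the calibration is good to about 2 mm. A picture is of the moment at which its call begins: read the wrist's pose just before it. camera_info takes no time and is no camera call; for the wrist camera it gives the pose at the moment of the call.
A pose or a line that the arm cannot do raises robot.PlanningError and nothing moves.
- robot.sign_off(): hands the job in; it is judged then, once.
The state is a dict: "time": time; "qpos": joint angles; "joint_vel": joint speeds; "effort": joint torques, N m; "ee_pos": TCP position; "tool_rot": TCP orientation; "force": force on the tool from outside, world axes, zero at the start; "moment": the same for the moment, N m; "opening": finger opening in m; "grasp_force": force on a finger pad.
Only numpy, scipy, OpenCV 4.12 (cv2) and the standard library are available. Lean on these libraries where they do the work, as an engineer would, in place of code of your own. Each camera call takes 0.05 s, during which the arm holds its last target. There are 200 camera calls.

TASK

The diesel cylinder's injector bore has to be inspected: pull the dust bung out of the bore by its loop handle and hang it by that loop on the hook of the scope stand, so that it stays clean. Then lift the inspection scope out of its seat and lower its shaft straight down the middle of the bore, without the scope ever touching the cylinder, until the lens end is 60 mm below the mouth of the bore (the broad ring on the shaft level with the mouth). Finish while the gripper still holds the scope there, centred, upright and still; leave the other things on the bench alone.

Things in the scene. Friction and masses are not known exactly. Their poses are not given: they have to be found in the camera images.
- cylinder: Finned barrel and head of a small air-cooled diesel, fixed upright on the bench: a bare aluminium head, 110 mm square, on a dark finned barrel, 120 mm high in all; port flanges stick out to 66 mm (studs to 80) on its two y sides. Origin: centre of its foot, z up. On the flat top four nuts stand 11 mm high at x, y = +-44 mm, two stud ends 5 mm high at y = +-30 mm.
- bore_mouth (a point): Centre of the mouth of the injector bore, in the flat top of the head, 120 mm above the bench. The bore is a plain vertical round hole, 24 mm in diameter and 40 mm long; below it the barrel is hollow (68 mm wide) down to the piston crown, 90 mm below the mouth.
- bung: Grey plastic dust bung (about 70 g) sitting loosely in the bore: flange 38 mm wide, 6 mm thick, lying on the head; tapered stem below, 18 mm long, 21 mm wide at the flange; above, an upright rigid loop of 6 mm steel bar in the bung's y-z plane, 42 mm wide outside, 30 mm inside, straight legs from z = 6 to 43 mm, top at 56 mm. Origin: centre of the flange's underside, z up.
- loop_top (a point): Middle of the underside of the loop's top bar, 50 mm above the bung's origin: this rests on the hook. Gripping from above across the two legs (along the bung's y, 42 mm wide) leaves the inside of the loop free for the hook.
- stand: Steel stand of the scope, fixed to the bench: grey base plate 90 (x) x 190 (y) x 8 mm, origin at the centre of its underside, z up. At y = +65 mm a hook of 7 mm round bar, at y = -65 mm a square post with the scope's seat. The hook's bar rises at x = +37 mm, then runs level towards -x at 150 mm above the bench to an upturned tip at x = -41 mm, whose top is at 165.5 mm. Nothing is above it.
- hook_seat (a point): Point on top of the level part of the hook, 153.5 mm above the bench, 37 mm behind the tip's axis (towards the stand's +x), where the loop's top should rest. Axes as the stand's. The loop goes on with its plane across the bar (bung's y along the stand's y): over the tip along the stand's +x, then down.
- scope_seat (a point): Centre of the 14 mm hole in the top of the scope's seat plate (50 x 46 x 8 mm), 130 mm above the bench.
- scope: Rigid inspection scope (about 160 g), upright in its seat: square black camera head 30 x 30 mm, 50 mm tall (z = 12 to 62 mm, cap to 67), gripped across its faces; below it a steel collar 24 mm wide, 12 mm tall, and a straight steel shaft 8 mm in diameter, 110 mm long. Origin: on the axis at the underside of the collar, which rests on the seat; z up, x and y square to the faces.
- lens (a point): Lens end of the scope's shaft, on its axis, 110 mm below the scope's origin. The shaft has a graduation ring every 10 mm, a broad one 60 mm above this end; it hangs through the seat's hole and comes clear when lifted straight up by 125 mm.
- spanner: Bystander: combination spanner, 194 x 33 x 10 mm, lying flat between the cylinder and the stand; not to be moved.
- hex_bolt: Bystander: hex bolt, 52 mm long, lying near the front edge; not to be moved.
- felt_marker: Bystander: felt marker pen, 135 mm long, lying near the front edge; not to be moved.
- blue_pliers: Bystander: pliers with blue dipped handles, 172 mm long, lying at the back; not to be moved.
- ball_bearing: Bystander: ball bearing, 47 mm across and 14 mm thick, lying flat at the back; not to be moved.
- measuring_tape: Bystander: tape measure, 36 x 80 x 63 mm, standing at the right; not to be moved.

How it is judged:
By the outcome, as a careful person would: the job done as asked, in the order asked, and still so for the second after the job is handed in, while the arm keeps its last pose, push and grip.
It also fails if it takes over 58 s, if anything falls off the work surface, if the arm or the gripper's body presses on something with over 40 N, if the wrist force passes 120 N, or if a joint passes its speed limit or range.

## Working session

There is one attempt and no reset: what is moved stays moved. The work goes in short steps, each a Python script; the robot and the scene stay as the last script left them, time stands still between calls to the robot, and variables do not carry over. Pictures are saved under pics/ and viewed, at most 10 in all, crops included, and the job is handed in when it is done.

```bash
ls; mkdir -p pics
python3 - <<'E'
from rig import robot, camrig, telemetry
import cv2
for n in ("scene","top"):
    cv2.imwrite(f"pics/{n}0.png",cv2.resize(camrig.grab_frame(n)[:,:,::-1],(800,600),interpolation=cv2.INTER_CUBIC))
    c=camrig.camera_info(n);print(n,c)
s=telemetry.get_state();print(s["time"],s["ee_pos"],s["tool_rot"],s["opening"])
E
```

```text
pics
rig.py
scene {'fx': 374.44011144146623, 'fy': 374.44011144146623, 'cx': 260.3535422187973, 'cy': 200.0180249893287, 'dist': array([0.0261482, 0.       , 0.       , 0.       , 0.       ]), 'rvec': array([ 2.12982803,  0.49580414, -0.26934667]), 'tvec': array([-0.436821  , -0.10503582,  1.675268  ])}
top {'fx': 424.54973403857485, 'fy': 424.54973403857485, 'cx': 254.53743144691933, 'cy': 191.0010778590378, 'dist': array([0.04519484, 0.        , 0.        , 0.        , 0.        ]), 'rvec': array([ 2.1168983 , -2.10035918,  0.1901998 ]), 'tvec': array([-0.11575844,  0.57263296,  1.19103646])}
0.1 [ 0.25341298 -0.57096827  0.22390561] [[ 9.14001669e-01  4.05710059e-01 -5.44581803e-04]
 [ 4.05710409e-01 -9.14001182e-01  9.51025474e-04]
 [-1.11907810e-04 -1.09018138e-03 -9.99999399e-01]] 0.09398745982891157
```

View pics/scene0.png

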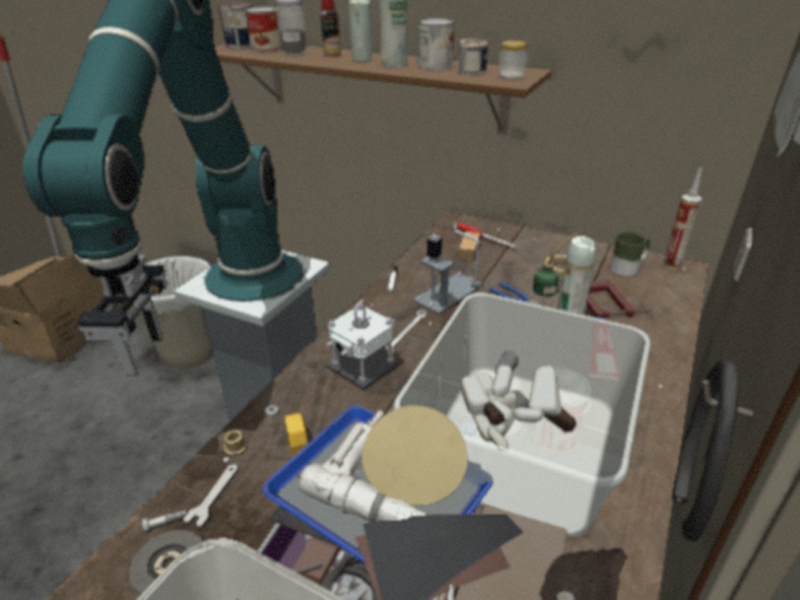

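View pics/top0.png

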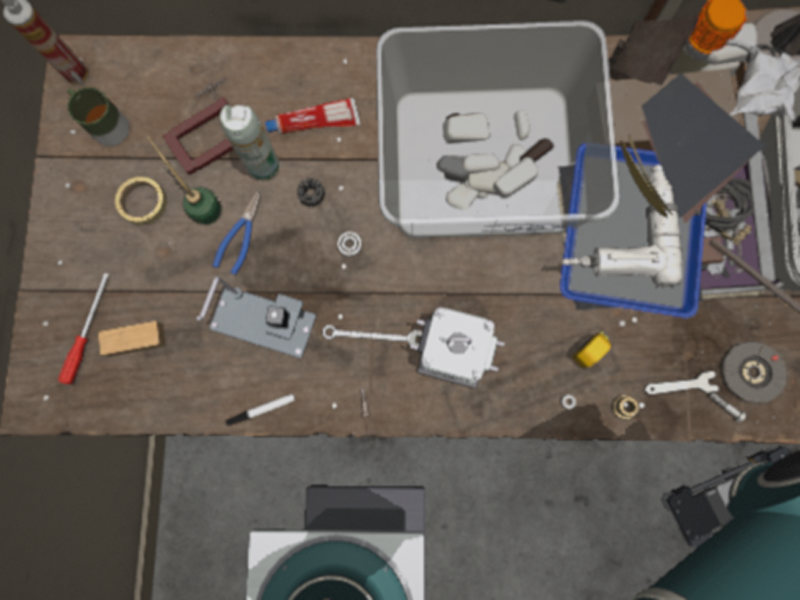

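The scene view shows the cylinder at about (362,335), with the bung's loop on top, and the stand with the black scope at about (440,265). In the top view the head is centred at about (458,342). The stand plate corners are at about (222,288), (315,315), (300,357) and (210,325), the scope head is at (277,315) and the hook is at the left end. Next I'll get rough positions and take wrist views.

```bash
cat > h.py <<'E'
import numpy as np, cv2
from rig import robot, camrig, telemetry
def cam(c):
    return np.array([[c["fx"],0,c["cx"]],[0,c["fy"],c["cy"]],[0,0,1]]),np.array(c["dist"]),np.array(c["rvec"]),np.array(c["tvec"])
def back(c,uv,z):
    K,d,r,t=cam(c);R=cv2.Rodrigues(r)[0]
    p=cv2.undistortPoints(np.array(uv,float).reshape(-1,1,2),K,d)[:,0]
    D=np.c_[p,np.ones(len(p))]@R; o=-R.T@t
    return o+D*((z-o[2])/D[:,2])[:,None]
def proj(c,P):
    K,d,r,t=cam(c);return cv2.projectPoints(np.array(P,float).reshape(-1,1,3),r,t,K,d)[0][:,0]
def rot(a): # tool down, tool y (closing) along world heading a
    y=np.array([np.cos(a),np.sin(a),0]);z=np.array([0,0,-1.]);return np.c_[np.cross(y,z),y,z]
def yaw(a): return np.array([[np.cos(a),-np.sin(a),0],[np.sin(a),np.cos(a),0],[0,0,1]])
E
python3 - <<'E'
from h import *
c=camrig.camera_info("top"); k=.64
print("plate",back(c,np.array([(222,288),(315,315),(300,357),(210,325)])*k,.008).round(3).tolist())
print("head",back(c,np.array([(431,308),(496,320),(480,384),(419,371)])*k,.12).round(3).tolist())
print("scope",back(c,[(277*k,315*k)],.197).round(3))
s=telemetry.get_state();w=camrig.camera_info("wrist");R=cv2.Rodrigues(w["rvec"])[0]
o=-R.T@w["tvec"];print("cam in tool",s["tool_rot"].T@(o-s["ee_pos"]),"\n",(R@s["tool_rot"]).round(3),w["fx"])
E
```

```text
plate [[0.602, 0.235, 0.008], [0.549, 0.05, 0.008], [0.467, 0.076, 0.008], [0.528, 0.254, 0.008]]
head [[0.544, -0.172, 0.12], [0.523, -0.286, 0.12], [0.411, -0.256, 0.12], [0.432, -0.151, 0.12]]
scope [[0.516 0.086 0.197]]
cam in tool [ 0.07163685  0.00025745 -0.16027203] 
 [[-0.001  1.    -0.001]
 [-0.969 -0.001 -0.246]
 [-0.246  0.001  0.969]] 318.27024461439436
```

Run:
```python
from h import *
import pickle
out={}
def shot(n,p,a):
    robot.move_ptp(np.array(p),rot(a)); robot.pause(.2)
    out[n]=camrig.camera_info("wrist"); im=camrig.grab_frame("wrist")[:,:,::-1]
    cv2.imwrite(f"pics/{n}.png",cv2.resize(im,(800,600),interpolation=cv2.INTER_CUBIC)); return im
shot("cyl",(.477,-.216,.30),-np.pi/2-.18)
shot("std",(.537,.154,.36),-np.pi/2-.3)
pickle.dump(out,open("shots.pkl","wb"))
print(telemetry.get_state()["time"],telemetry.get_state()["qpos"].round(2))
```

```text
3.5917 [ 0.04  0.23 -0.45  1.59  0.1   1.35 -2.29]
```

View pics/cyl.png

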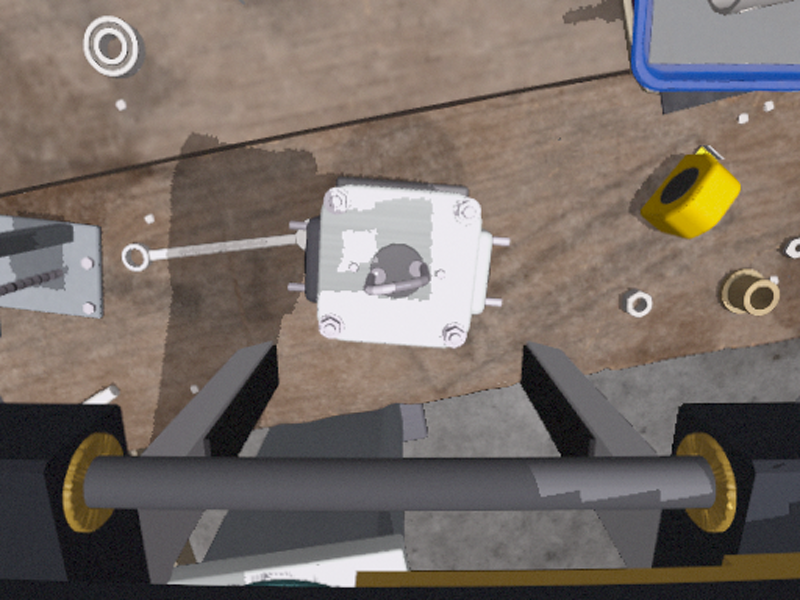

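View pics/std.png

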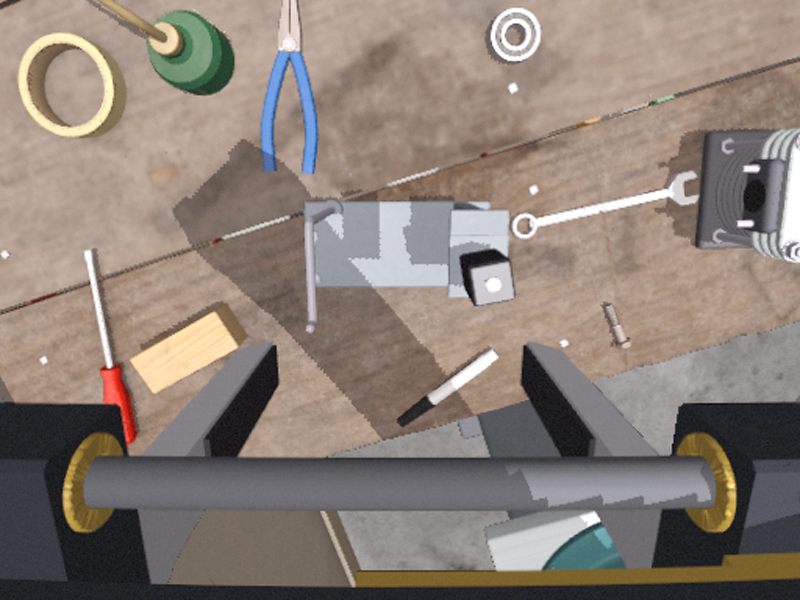

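The wrist views show:
- **Cylinder view:** nuts at (336,200), (467,209), (454,334) and (330,324); stud ends at (354,267) and (440,274); loop feet at about (376,276) and (421,268); loop top running from (369,290) to (426,280).
- **Stand view:** hook tip at (311,327) with its bar running up to (311,216); seat plate corners at (451,209), (508,210) and (449,297); scope cap centre at (494,285), with head corners at (470,265), (508,258), (515,299) and (476,304).

Run:
```python
from h import *
import pickle
S=pickle.load(open("shots.pkl","rb"));k=.64
b=lambda n,uv,z:back(S[n],np.array(uv)*k,z)[:,:2]
def fit(M,W):
    M=np.array(M,float);W=np.array(W);m=M.mean(0);w=W.mean(0)
    H=(M-m)[:,0]+1j*(M-m)[:,1];G=(W-w)[:,0]+1j*(W-w)[:,1];a=np.angle(np.vdot(H,G))
    p=w-yaw(a)[:2,:2]@m; r=W-(M@yaw(a)[:2,:2].T+p); return p.round(4),round(a,3),(r*1000).round(1).tolist()
nut=b("cyl",[(336,200),(467,209),(454,334),(330,324)],.131);st=b("cyl",[(354,267),(440,274)],.125)
print("cyl",fit([(.044,.044),(.044,-.044),(-.044,-.044),(-.044,.044),(0,.03),(0,-.03)],np.r_[nut,st]))
f=b("cyl",[(376,276),(421,268)],.127);t=b("cyl",[(369,290),(426,280)],.172)
for q in(f,t):
    d=q[0]-q[1];print("loop",q.mean(0).round(4),np.linalg.norm(d),np.arctan2(d[1],d[0])-np.pi/2)
h=b("std",[(311,327)],.1655);s=b("std",[(451,209),(508,210),(449,297)],.130);pl=b("std",[(305,201)],.008);hb=b("std",[(311,222)],.1535)
print("stand",fit([(-.041,.065),(.025,-.042),(.025,-.088),(-.025,-.042),(.045,.095)],np.r_[h,s,pl]),hb)
print("stand2",fit([(.025,-.042),(.025,-.088),(-.025,-.042)],s), fit([(.023,-.04),(.023,-.09),(-.023,-.04)],s))
c=b("std",[(494,285)],.197);q=b("std",[(470,265),(508,258),(515,299),(476,304)],.192)
print("scope",c,q.mean(0),[ (np.linalg.norm(q[i]-q[i-1]).round(4),np.arctan2(*(q[i]-q[i-1])[::-1]).round(3)) for i in range(4)])
```

```text
cyl (array([ 0.4856, -0.2169]), np.float64(-0.258), [[-1.1, -0.7], [0.2, 1.3], [2.0, 0.4], [2.2, -1.4], [-1.6, -0.3], [-1.7, 0.6]])
loop [ 0.4832 -0.2176] 0.031171129058061128 -0.002730999757928343
loop [ 0.4842 -0.2172] 0.03436819388149614 -0.0039571434350818
stand (array([0.5451, 0.1516]), np.float64(-0.223), [[-0.5, 3.4], [8.1, -4.0], [4.4, -1.3], [-10.3, 5.7], [-1.7, -3.7]]) [[0.59195646 0.20349165]]
stand2 (array([0.5453, 0.1518]), np.float64(-0.215), [[7.4, -4.3], [3.4, -1.5], [-10.9, 5.8]]) (array([0.5433, 0.1511]), np.float64(-0.172), [[9.0, -6.7], [3.8, 0.4], [-12.8, 6.2]])
scope [[0.51800005 0.0926502 ]] [0.51920063 0.09258005] [(np.float64(0.0275), np.float64(-0.117)), (np.float64(0.0257), np.float64(-1.686)), (np.float64(0.029), np.float64(3.059)), (np.float64(0.0268), np.float64(1.401))]
```

Run:
```python
import cv2
a=cv2.imread("pics/std.png")[190:340,290:530];cv2.imwrite("pics/stdz.png",cv2.resize(a,None,fx=3.3,fy=3.3,interpolation=cv2.INTER_CUBIC))
```

```text
(no output)
```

View pics/stdz.png

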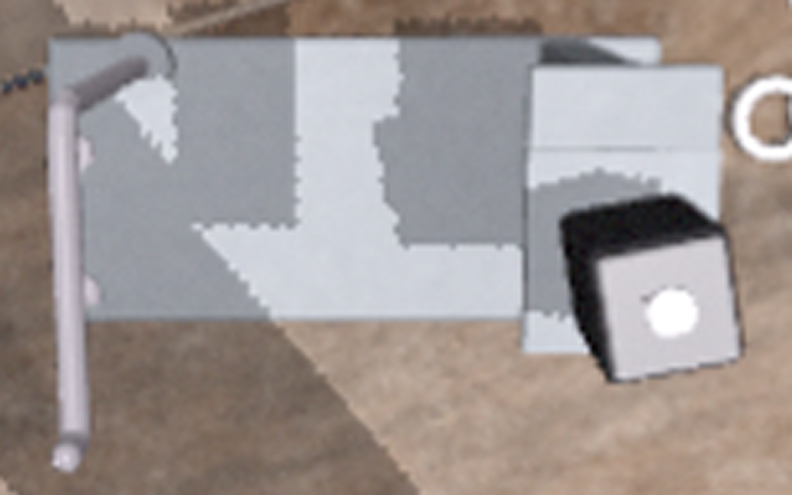

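The crop shows the true seat top: back edge at crop row 148 (x 528 to 720) and front-left corner at (522,352). The plate's back corners are at (48,38) and (662,38), the hook tip at (66,458), the bar bend at about (63,97), and the cap centre at (672,312).

Run:
```python
from h import *
import pickle
from scipy.optimize import least_squares
S=pickle.load(open("shots.pkl","rb"));c=S["std"];k=.64
im=lambda uv:(np.array(uv)/3.3+[290,190])*k
uv=im([(48,38),(662,38),(528,148),(720,148),(522,352),(66,458),(63,100)])
M=np.array([(.045,.095,.008),(.045,-.095,.008),(.025,-.042,.13),(.025,-.088,.13),(-.025,-.042,.13),(-.041,.065,.1655),(.037,.065,.1535)])
f=lambda p:(proj(c,M@yaw(p[2]).T+[p[0],p[1],0])-uv).ravel()
r=least_squares(f,[.545,.15,-.22],loss="soft_l1");p=r.x;print(p.round(4),f(p).reshape(-1,2).round(1).tolist())
W=lambda v:(yaw(p[2])@v+[p[0],p[1],0]).round(4)
print("seat",W([0,-.065,.13]),"hookseat",W([-.004,.065,.1535]),"tip",W([-.041,.065,.1655]))
q=back(c,im([(597,262),(722,235),(742,358),(612,380),(672,312)]),.197)[:,:2]
print("scope",q[:4].mean(0),q[4],[np.arctan2(*(q[i]-q[i-1])[::-1]).round(3) for i in range(4)],[np.linalg.norm(q[i]-q[i-1]).round(4) for i in range(4)])
# top camera check
t=camrig.camera_info("top")
print("top px scope",proj(t,[W([0,-.065,.197])])/k,"seen 277,315; corners",(proj(t,[W([.045,.095,.008]),W([-.045,-.095,.008])])/k).round(0).tolist())
print("cyl top",(proj(t,[yaw(-.258)@v+[.4856,-.2169,0] for v in [(.055,.055,.12),(.055,-.055,.12),(-.055,-.055,.12),(-.055,.055,.12)]])/k).round(0).tolist())
```

```text
[ 0.5378  0.1546 -0.3057] [[-0.5, -0.7], [0.2, -0.3], [0.3, 0.0], [0.5, 0.2], [0.3, 0.0], [-0.3, -0.2], [-0.6, 1.0]]
seat [0.5183 0.0926 0.13  ] hookseat [0.5536 0.2178 0.1535] tip [0.5183 0.2289 0.1655]
scope [0.51913332 0.09338076] [0.51837278 0.09280383] [np.float64(0.686), np.float64(-1.655), np.float64(3.051), np.float64(1.442)] [np.float64(0.0186), np.float64(0.0254), np.float64(0.0259), np.float64(0.0268)]
top px scope [[272.97882098 313.58602953]] seen 277,315; corners [[224.0, 284.0], [299.0, 357.0]]
cyl top [[434.0, 303.0], [495.0, 319.0], [480.0, 379.0], [418.0, 363.0]]
```

```bash
cat >> h.py <<'E'
SY=-.3057; HS=np.array([.5536,.2178,.1535]); SX=np.array([np.cos(SY),np.sin(SY),0]); RS=rot(np.pi/2+SY)
def st(m=""):
    s=telemetry.get_state();print(m,round(s["time"],2),s["ee_pos"].round(4),"open",round(s["opening"],4),"g",round(s["grasp_force"],1),"F",s["force"].round(1));return s
def shot(n,crop=None,f=1):
    import pickle
    robot.pause(.2);c=camrig.camera_info("wrist");im=camrig.grab_frame("wrist")[:,:,::-1];pickle.dump(c,open(n+".pkl","wb"))
    cv2.imwrite(f"pics/{n}.png",cv2.resize(im,(800,600),interpolation=cv2.INTER_CUBIC))
E
python3 - <<'E'
from h import *
g=np.array([.4845,-.2172,.154]);R=rot(np.pi/2)
for p,r in((g,R),(HS+[0,0,.03],RS),(HS-.082*SX+[0,0,.1],RS)): q=robot.ik(p,r);print(None if q is None else np.round(q,2))
robot.move_ptp(g+[0,0,.08],R)
robot.gripper_to(.07)
robot.move_linear(g,velocity=.1); st("at")
robot.gripper_to(.03); st("grip")
robot.move_linear(g+[0,0,.025],velocity=.06);st("lift")
robot.move_linear(g+[0,0,.11],velocity=.15);st("up")
cv2.imwrite("pics/b1.png",cv2.resize(camrig.grab_frame("scene")[150:290,180:330,::-1],(640,600),interpolation=cv2.INTER_CUBIC))
E
```

```text
[ 1.2   0.57 -1.08  1.89  0.58  1.04  1.44]
[ 0.24  0.56 -0.91  1.71  0.49  1.11  0.45]
[ 0.23  0.35 -0.93  1.78  0.31  1.16  0.47]
at 8.47 [ 0.4849 -0.2172  0.1545] open 0.07 g 0.0 F [0.  0.4 0.3]
grip 9.04 [ 0.4846 -0.2171  0.1542] open 0.0415 g 30.0 F [-1.2  1.3  3.5]
lift 9.61 [ 0.4844 -0.2174  0.1791] open 0.0413 g 30.0 F [-0.1 -0.5 -0.5]
up 10.32 [ 0.4841 -0.2172  0.2632] open 0.0413 g 30.0 F [-0.2  0.2 -1.2]
```

Run:
```python
from h import *
off=np.array([0,0,-.016])  # TCP relative to loop_top (34-50 mm)
pre=HS-.085*SX+off
robot.move_linear(pre+[0,0,.11-.0],velocity=.2,frame=RS);st("pre high")
robot.move_linear(pre+[0,0,.0225],velocity=.15)
st("pre")
hit=robot.move_linear(HS+off+[0,0,.0225],velocity=.06,threshold=5);st(f"over {hit}")
cv2.imwrite("pics/hk.png",cv2.resize(camrig.grab_frame("scene")[110:230,240:340,::-1],(600,600),interpolation=cv2.INTER_CUBIC)) if 0 else None
if not hit:
    hit=robot.move_linear(HS+off+[0,0,-.002],velocity=.03,threshold=3);st(f"down {hit}")
shot("hook")
```

```text
pre high 12.83 [0.4727 0.2428 0.2475] open 0.0412 g 30.0 F [-0.8  0.1 -1.4]
pre 13.57 [0.4728 0.2437 0.1607] open 0.0412 g 30.0 F [0.2 0.8 0.3]
over False 15.13 [0.5534 0.2179 0.1601] open 0.0412 g 30.0 F [ 0.5 -0.7 -0.2]
down True 15.85 [0.5535 0.2177 0.137 ] open 0.0413 g 30.0 F [-1.  -0.4  6.1]
```

View pics/hook.png

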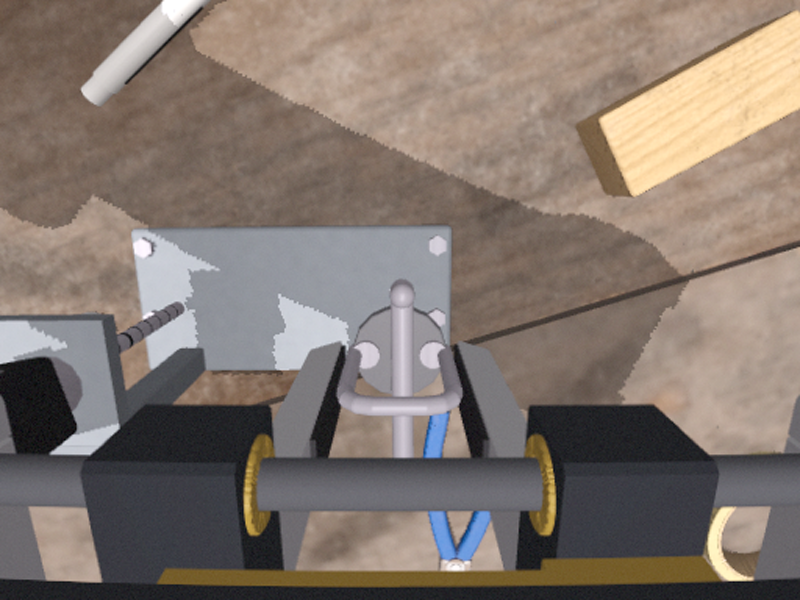

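The hook bar (402,295→450) runs centrally through the loop (top bar at row 400), and contact came at the expected height. Next I'll release it and look at the open bore.

Run:
```python
from h import *
robot.gripper_to(.065);robot.pause(.2);st("open")
p=telemetry.get_state()["ee_pos"]
robot.move_linear(p+[0,0,.13],velocity=.12);st("up")
K=lambda im,x,y,w,h:cv2.resize(im[y:y+h,x:x+w],(400,600),interpolation=cv2.INTER_CUBIC)
sc=camrig.grab_frame("scene")[:,:,::-1]
robot.move_ptp(np.array([.49,-.217,.30]),rot(np.pi/2));shot("bore");st("bore")
b=cv2.imread("pics/bore.png")
# bore centre approx via projection for crop
import pickle
c=pickle.load(open("bore.pkl","rb"));u=proj(c,[[.4856,-.2169,.12]])[0]/.64;print(u)
x,y=(u-[80,80]).astype(int);z=cv2.resize(b[y:y+160,x:x+160],(480,480),interpolation=cv2.INTER_CUBIC);print(x,y)
cv2.imwrite("pics/chk.png",np.hstack([z,cv2.resize(sc[140:220,250:303],(318,480),interpolation=cv2.INTER_CUBIC)]))
```

```text
open 16.88 [0.5532 0.2175 0.1368] open 0.0648 g 0.0 F [ 0.1 -0.2  0.3]
up 18.11 [0.5529 0.2173 0.2661] open 0.065 g 0.0 F [ 0.6 -0.1 -0.5]
bore 20.02 [ 0.4902 -0.2164  0.3   ] open 0.0652 g 0.0 F [ 0.5  0.3 -1.5]
[398.54690929 270.87959757]
318 190
```

View pics/chk.png

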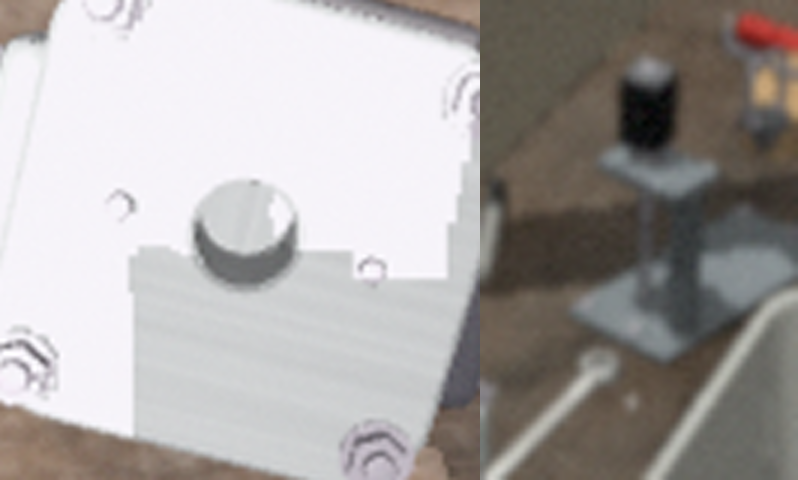

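The bore is open. Its mouth rim spans crop x 193–298 and y 178–289, so the centre is at full-image (399.8,267.8). The scope sits in its seat, and the hook is hidden in this crop. Computing the bore centre now, then grasping the scope.

Run:
```python
from h import *
import pickle
c=pickle.load(open("bore.pkl","rb"))
print("bore",back(c,[(399.8*.64,267.8*.64)],.12))
z=lambda x,y:((x/3+318)*.64,(y/3+190)*.64)
s=back(c,[z(121,206),z(373,270)],.125);print("studs",s,s.mean(0),np.linalg.norm(s[0]-s[1]))
R=rot(np.pi/2-.10);g=np.array([.5183,.0927,.168])
for p in(g,g+[0,0,.135],[.4856,-.2169,.308],[.4856,-.2169,.208]): print(robot.ik(np.array(p),R).round(2))
robot.move_ptp(g+[0,0,.13],R);shot("sc");st("over scope")
c=pickle.load(open("sc.pkl","rb"));print(proj(c,[g+[0,0,.029]])/.64)
```

```text
bore [[ 0.48342224 -0.21602969  0.12      ]]
studs [[ 0.47616409 -0.24431655  0.125     ]
 [ 0.49099861 -0.18671976  0.125     ]] [ 0.48358135 -0.21551815  0.125     ] 0.05947649520024872
[ 0.59  0.51 -1.05  1.89  0.52  1.04  0.79]
[ 0.72  0.38 -1.21  1.73  0.37  1.29  0.91]
[ 1.26  0.35 -1.12  1.71  0.33  1.29  1.54]
[ 1.19  0.46 -1.05  1.84  0.44  1.11  1.45]
over scope 21.46 [0.5185 0.0918 0.2979] open 0.0652 g 0.0 F [-0.8  1.1  0.3]
[[401.35784244 306.54669417]]
```

View pics/sc.png

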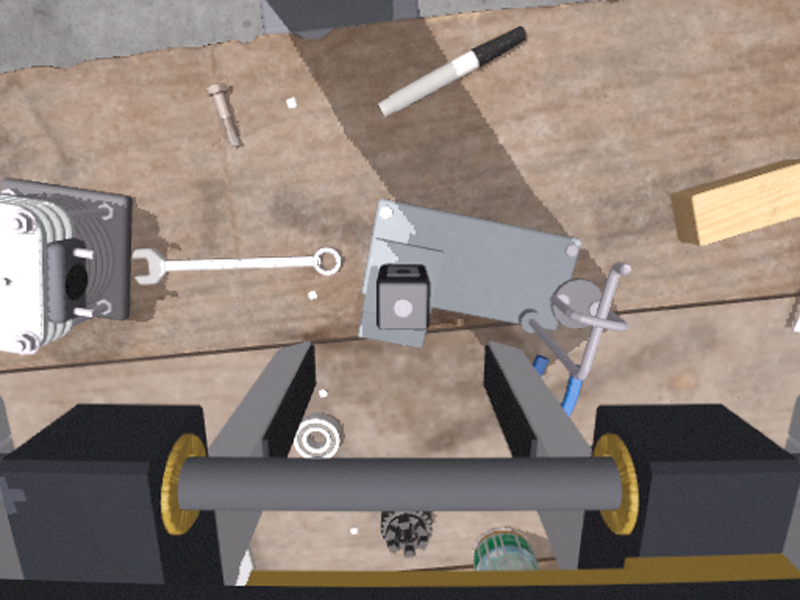

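The bung hangs on the hook, with its flange at (577,303) and loop over the bar at (610,320). The scope cap is centred at (403,307), where I predicted it, and square to the fingers. Grasping and lifting.

Run:
```python
from h import *
g=np.array([.5183,.0927,.168])
robot.move_linear(g,velocity=.1);robot.pause(.1);st("at")
robot.gripper_to(.02);robot.pause(.2);s=st("grip");p=s["ee_pos"]
robot.move_linear(g+[0,0,.03],velocity=.06);st("lift")
robot.move_linear(g+[0,0,.148],velocity=.12);st("up")
robot.move_linear(np.array([.4844,-.2165,.316]),velocity=.13);robot.pause(.3);st("over bore")
robot.move_linear(np.array([.4844,-.2165,.290]),velocity=.08);st("low")
shot("ov");import pickle
c=pickle.load(open("ov.pkl","rb"));u=proj(c,[[.4844,-.2165,.12],[.4844,-.2165,.142]])/.64;print(u)
x,y=(u[0]-[100,90]).astype(int);print(x,y)
cv2.imwrite("pics/ovz.png",cv2.resize(cv2.imread("pics/ov.png")[y:y+150,x:x+200],(800,600),interpolation=cv2.INTER_CUBIC))
```

```text
at 23.01 [0.5185 0.0927 0.1684] open 0.0649 g 0.0 F [-0.1  0.1 -0.3]
grip 23.84 [0.5183 0.0928 0.168 ] open 0.0297 g 30.0 F [-0.3  0.9  0.1]
lift 24.49 [0.5183 0.0925 0.198 ] open 0.0299 g 30.0 F [ 0.9 -0.3 -2.1]
up 25.62 [0.5181 0.0926 0.3153] open 0.0298 g 30.0 F [-0.3  0.2 -1.6]
over bore 28.47 [ 0.4844 -0.2164  0.316 ] open 0.0299 g 30.0 F [-0.2  0.2 -1.7]
low 28.94 [ 0.4843 -0.2164  0.2897] open 0.03 g 30.0 F [-0.2  0.2 -0.6]
[[399.43128626 280.06876395]
 [399.43867994 287.31353828]]
299 190
```

View pics/ovz.png

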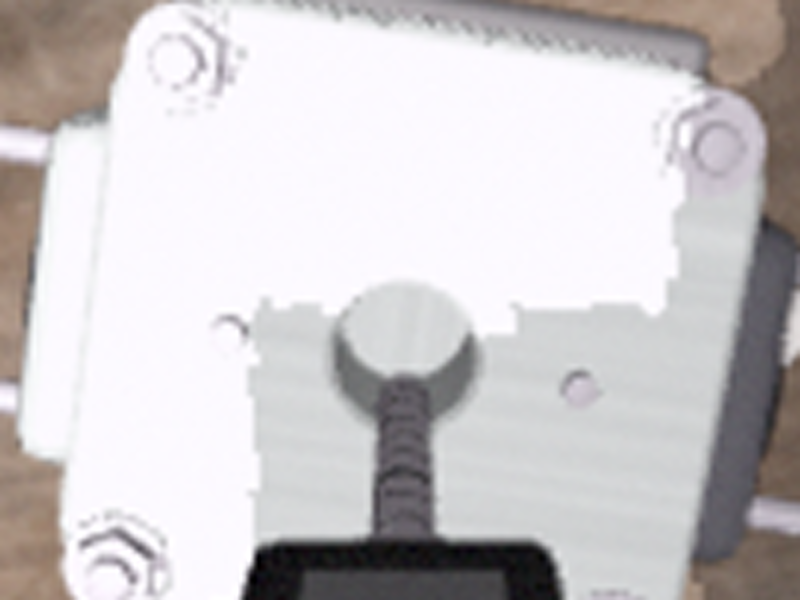

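The crop shows the shaft over the bore. The rim spans x 333–477 with its top edge at y 282, and the shaft end spans x 382–427 with its top edge at about y 375. I'll compare these with projected model circles.

Run:
```python
from h import *
import pickle
c=pickle.load(open("ov.pkl","rb"));t=np.linspace(0,6.283,200)
p=telemetry.get_state()["ee_pos"];print(p)
def ext(x,y,z,r):
    u=(proj(c,np.c_[x+r*np.cos(t),y+r*np.sin(t),z+0*t])/.64-[299,190])*4
    return u.min(0).round(1),u.max(0).round(1)
print("bore",ext(.4844,-.2165,.12,.012),ext(.4834,-.2165,.12,.012))
print("lens",ext(p[0],p[1],p[2]-.148,.004),ext(p[0]+.001,p[1],p[2]-.148,.004))
im=cv2.cvtColor(cv2.imread("pics/ovz.png"),cv2.COLOR_BGR2GRAY)
print("col405",im[262:450:4,405].tolist());print("row345",im[345,310:500:5].tolist());print("row395",im[395,360:450:4].tolist())
```

```text
[ 0.48452037 -0.21651377  0.29026917]
bore (array([331.1, 290.5]), array([472.4, 428.8])) (array([330.4, 284.7]), array([471.8, 423.2]))
lens (array([376.6, 365.8]), array([426.9, 414.8])) (array([377.2, 371.9]), array([427.5, 420.9]))
col405 [251, 251, 252, 250, 242, 229, 219, 214, 214, 214, 215, 214, 213, 213, 214, 213, 212, 212, 213, 213, 212, 212, 212, 213, 213, 213, 217, 191, 149, 116, 91, 82, 87, 93, 84, 88, 97, 101, 91, 81, 93, 98, 91, 96, 102, 103, 86]
row345 [210, 210, 209, 198, 174, 134, 111, 130, 174, 212, 219, 215, 215, 218, 217, 218, 218, 216, 214, 212, 213, 217, 220, 218, 215, 214, 214, 213, 217, 217, 168, 114, 119, 157, 191, 208, 213, 210]
row395 [115, 118, 117, 119, 113, 94, 85, 86, 85, 88, 94, 92, 92, 96, 94, 84, 75, 90, 111, 113, 112, 113, 112]
```

Run:
```python
from h import *
import pickle
xy=[.4831,-.2165]
robot.move_linear(np.array(xy+[.290]),velocity=.05);robot.pause(.3)
hit=robot.move_linear(np.array(xy+[.240]),velocity=.05,threshold=5);st(f"half {hit}")
if not hit:
    hit=robot.move_linear(np.array(xy+[.208]),velocity=.04,threshold=5);robot.pause(.5);s=st(f"in {hit}");print(s["tool_rot"].round(4).tolist(),s["joint_vel"].round(3))
shot("fin");c=pickle.load(open("fin.pkl","rb"));u=proj(c,[xy+[.12]])[0]/.64
x,y=(u-[80,60]).astype(int);print(x,y)
cv2.imwrite("pics/finz.png",cv2.resize(cv2.imread("pics/fin.png")[y:y+120,x:x+160],(800,600),interpolation=cv2.INTER_CUBIC))
t=np.linspace(0,6.283,200)
for P,r,n in(((.4837,-.2165,.12),.012,"rim"),((xy[0],xy[1],.12),.004,"shaft@mouth")):
    q=(proj(c,np.c_[P[0]+r*np.cos(t),P[1]+r*np.sin(t),P[2]+0*t])/.64-[x,y])*5;print(n,q.min(0).round(),q.max(0).round())
```

```text
half False 30.89 [ 0.4832 -0.2165  0.2403] open 0.0301 g 30.0 F [ 0.3 -0.8 -0.8]
in False 32.34 [ 0.4831 -0.2165  0.208 ] open 0.0302 g 30.0 F [-0.8 -0.1 -1.3]
[[-0.995, 0.0999, 0.0], [0.0999, 0.995, -0.0], [-0.0, -0.0, -1.0]] [ 0.002  0.002  0.    -0.001 -0.     0.001  0.001]
319 253
rim [287. 197.] [518. 419.]
shaft@mouth [364. 266.] [441. 340.]
```

View pics/finz.png

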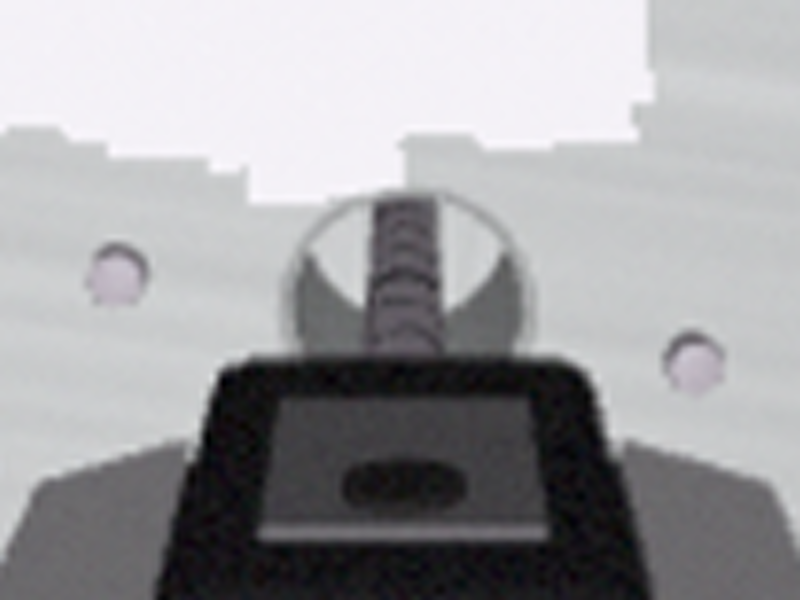

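The shaft (x 367–441, mid 404) is centred in the rim (x 282–530, mid 406). The broad ring is at about row 275, against a predicted mouth-level row of about 266, so it is within about 1 mm of level. There was no contact force, and the arm is still and upright, so I'm handing in.

```bash
python3 -c "
from h import *
st();print(robot.sign_off())"
```

```text
32.59 [ 0.4831 -0.2165  0.208 ] open 0.0301 g 30.0 F [ 0.3  0.9 -1.9]
the job is handed in; nothing more can be done
None
```

The job was handed in at 32.6 s: the bung hangs on the hook by its loop, and the gripper holds the scope upright and still in the bore, lens 60 mm below the mouth and centred to about 1 mm by the images, with no sign of contact.

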